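Nest the magnetic shield and load the cell

TASK

Build the layered magnetic shield: lift the graded cans that are in the stepped rack (one may be missing) straight up by their protruding rims and nest them one inside the other, largest first, in the dark steel can on the desk, with the white plastic core innermost, each sitting flat on the floor of the one around it. The cream-capped vial must also be taken by its cap from the blue block and end standing in the bore of the core. Leave the blue-capped vials in the block and the other things on the desk where they are.

Things in the scene. Friction and masses are not known exactly. Their poses are not given: they have to be found in the camera images.
- can_a: Round straight dark steel (largest) can, open at the top, 78 mm outside diameter, 36 mm tall, wall 3 mm, floor 4 mm thick. Origin at the centre of its underside, z up its axis. Loose, 0.3 kg; it starts standing empty on the desk to the right and may stay wherever it is.
- can_b: Round straight pale aluminium (second largest) can, open at the top, 66 mm outside diameter, 52 mm tall, wall 3 mm, floor 4 mm thick. Origin at the centre of its underside, z up its axis. It starts upright in its rack pocket with only the top 20 mm showing. May be absent.
- can_c: Round straight copper (third) can, open at the top, 54 mm outside diameter, 68 mm tall, wall 3 mm, floor 4 mm thick. Origin at the centre of its underside, z up its axis. It starts upright in its rack pocket with only the top 20 mm showing. May be absent.
- can_d: Round straight brass-yellow (fourth) can, open at the top, 42 mm outside diameter, 84 mm tall, wall 3 mm, floor 4 mm thick. Origin at the centre of its underside, z up its axis. It starts upright in its rack pocket with only the top 20 mm showing. May be absent.
- core: Round straight white plastic (smallest, the cell carrier) can, open at the top, 30 mm outside diameter, 100 mm tall, wall 3 mm, floor 76 mm thick. Origin at the centre of its underside, z up its axis. It starts upright in its rack pocket with only the top 20 mm showing. Its bore is 24 mm wide and 24 mm deep, with a flat bottom 76 mm above the origin. Always present.
- cell: The cell: white glass vial with a cream (off-white) cap, 16 mm in diameter, 45 mm tall (solid to the fingers from 0 to 39 mm, so grip below 39 mm). Origin at the centre of its underside, z up its axis. It starts in one of the three pockets of the blue block with its underside 6 mm above the desk, so about 21 mm of it, mostly cap, shows.
- blue_vial_1: White vial with a blue cap, 18 mm diameter, 40 mm tall, in another pocket of the blue block; leave it there. Origin at the centre of its underside, z up its axis. 
- blue_vial_2: A second vial just like it; leave it there. Origin at the centre of its underside, z up its axis. 
- rack: Fixed grey stepped rack, 84 mm along its x, 224 mm along its y (a thin foot plate shows 6 mm beyond). Its four pockets lie in a row along its y axis with floors 4 mm above the desk and 1 mm clearance all round; pocket centres at y = +75 mm (can_b), +7 mm (can_c), -49 mm (can_d), -93 mm (core); the steps' tops are 36, 52, 68 and 84 mm above the desk in that order. Origin at the centre of its underside.
- vial_block: Fixed blue block, 40 x 120 x 30 mm, with three pockets 19 mm wide and 24 mm deep on its y axis, at y = -38, 0 and +38 mm. Origin at the centre of its underside.
- tape: Bystander: blue roll of tape, 92 mm wide, 24 mm high. Loose; leave it where it is. Origin at the centre of its underside.
- bottle: Bystander: dropper bottle with red tip, 38 mm wide, 106 mm tall. Loose; leave it where it is. Origin at the centre of its underside.
- tall_post_holder: Bystander: black post holder with a side knob, 75 mm tall. Loose; leave it where it is. Origin at the centre of its underside.
- mirror: Bystander: black mirror mount, 38 x 42 x 47 mm. Loose; leave it where it is. Origin at the centre of its underside.
- pen: Bystander: marker pen, 132 mm long along its y. Loose; leave it where it is. Origin at the centre of its underside.
- red_driver: Bystander: red-handled ball driver, 157 mm long along its y. Loose; leave it where it is. Origin at the centre of its underside.
Not all that is in view belongs to the job. Leave any green or purple look-alike of the can_b alone.

How it is judged:
By the outcome, as a careful person would: the job done as asked, in the order asked, and still so for the second after the job is handed in, with the robot touching nothing.
Of can_b, can_c, can_d only 2 to 3 are there at a start; the rules pass over those that are not, and their reading is None.
At some moment in a run one of can_a may be knocked a few centimetres aside while the robot is not near it.
It also fails if it takes over 208 s, if anything falls off the work surface, if the arm or the gripper's body presses on something with over 40 N, if the wrist force passes 120 N, or if a joint passes its speed limit or range.

ROBOT

A 6-joint arm with a two-finger parallel gripper is mounted at the origin on a cart in front of the work surface, level with it; the furniture and walls round the work are solid. World frame = base frame: x ahead of the robot, y to its left, z up, the work surface at z = 0. Lengths are in m, angles in rad, forces in N, time in s.
With the tool pointing down it reaches from about 0.4 to 0.925 m from the base axis. Payload 12.5 kg.
Tool frame: the origin (TCP) lies between the finger pads; the fingertips stand 11 mm ahead of it and the grasp point (between the pads) lies 8 mm behind it; z points along the fingers, y is the line along which they close (so a half turn about z gives the same grasp; the last joint's range is limited). The gripper opens to 95 mm and grips with 3 to 60 N. Pads are 20 mm wide; open, the fingers measure 119 mm over their backs; the gripper's body (75 mm by 180 mm) begins 59 mm behind the grasp point.
Start: joints at [-1.293, 0.491, 1.559, -0, 1.092, -0.106], TCP at [0.234, -0.58, 0.226] pointing down, gripper open.
Joint ranges: [-3.1, 3.1], [-0.84, 2.19], [0.05, 2.79], [-1.13, 4.28], [0.06, 2.93], [-2.69, 2.69]. Speed limits (rad/s): [2.22, 2.22, 2.79, 3.14, 3.14, 3.14].

INTERFACE

Orientations are given as a unit quaternion [x, y, z, w].
In Python, from cell import r gives the robot as it stands.
- The arm moves only by the tool arm_command, never from a script. Its argument "increments" is a list of rows, each an object with "delta_pos": the shift along the world's x, y, z in mm, a list of three; "yaw": the turn about the world's z in degrees. In form: [{"delta_pos": [x, y, z], "yaw": yaw}, ...]. A call has 1 to 8 rows; each row is the pose to reach, as a shift and turn from the pose commanded when the call began; what a row does not reach only later rows make up. A row lasts 1/10 s, in which the tool goes at most 50 mm and 8.59 degrees, less where a joint would pass 70% of its speed; a pose out of reach is approached as far as the arm can. A call with a gripper value outside its range is refused whole. "grip" is the opening, from 0 (shut) to 1 (fully open), set as the call begins (left out, the last holds). The fingers move at their own pace and stop on an object; "squeeze" is the grip in N (left out, the last holds). Time passes only in rows, so rows that repeat a pose let the fingers close. It gives the time, the measured TCP pose, the force, the opening and the grip force at its end, in the units of the state.
- r.get_state(): the state, without advancing time (a new reading comes with each control period).
- r.snapshot(name): name is "side" or "top"; returns the picture (400x640x3 uint8, red, green, blue); there is no depth.
- r.camera_info(name): a dict with "fx", "fy", "cx", "cy" (pixels), "pose" (4x4, takes a point from camera to world coordinates). Camera axes: x right, y down, z forward; pixel columns grow to the right and rows downward; lengths in m; the calibration is good to about 2 mm. A picture is of the moment at which its call begins. camera_info takes no time and is no camera call.
- r.hand_in(): hands the job in; it is judged then, once.
The state is a dict: "time_s": time; "qpos": joint angles; "joint_vel": joint speeds; "effort": joint torques, N m; "tcp_pos": TCP position; "orientation": TCP orientation; "ft_force": force on the tool from outside, world axes, zero at the start; "moment": the same for the moment, N m; "gripper_width": finger opening in m; "grasp_force": force on a finger pad.
Only numpy, scipy, OpenCV 4.12 (cv2) and the standard library are available. Lean on these libraries where they do the work, as an engineer would, in place of code of your own. Each camera call takes 0.05 s, during which the arm holds its last target. There are 200 camera calls.

## Working session

There is one attempt and no reset: what is moved stays moved. The work goes in short steps, Python scripts to look and compute and a tool call to move; the robot and the scene stay as the last step left them, time stands still between calls to the robot, and variables do not carry over. Pictures are saved under pics/ and viewed, at most 18 in all, crops included, and the job is handed in when it is done.

Besides the shell and the picture viewer there is one more tool, called after "Call:" by a JSON object that holds its "method" and its "body". arm_command: Moves the arm, as the interface text tells. Its arguments: {"type":"object","properties":{"increments":{"type":"array"},"grip":{"type":"number"},"squeeze":{"type":"number"}},"required":["increments"]}

```bash
mkdir -p pics; python3 - <<'E'
from cell import r
import cv2,json
for n in("top","side"):
    cv2.imwrite(f"pics/{n}0.png",r.snapshot(n)[:,:,::-1])
    c=r.camera_info(n);print(n,c)
print(r.get_state())
E
```

```text
top {'fx': 399.728144138166, 'fy': 399.728144138166, 'cx': 313.00604662746724, 'cy': 202.1810910128382, 'pose': array([[-0.01580749, -0.99417838,  0.10658086,  0.42730616],
       [-0.9997858 ,  0.01429183, -0.01496967, -0.00745684],
       [ 0.01335929, -0.10679466, -0.99419134,  1.15250782],
       [ 0.        ,  0.        ,  0.        ,  1.        ]])}
side {'fx': 366.13912866648263, 'fy': 366.13912866648263, 'cx': 325.44846382931166, 'cy': 195.41830616175986, 'pose': array([[-0.89973948, -0.28925054,  0.32680726,  0.14426554],
       [-0.43587772,  0.55799767, -0.70615099,  0.86242767],
       [ 0.02189686, -0.77779993, -0.6281304 ,  0.84242193],
       [ 0.        ,  0.        ,  0.        ,  1.        ]])}
{'time_s': 0.1, 'qpos': array([-1.29260453e+00,  4.91499425e-01,  1.55939003e+00, -1.50052000e-05,
        1.09171499e+00, -1.05629405e-01]), 'joint_vel': array([-4.88929156e-04, -1.03823883e-03, -2.62262965e-04,  3.42343821e-05,
       -1.59295182e-03,  7.00370094e-04]), 'effort': array([ 2.99141131e-03, -6.13620615e+01, -2.58606756e+01,  6.94080396e-02,
        4.69982601e-02, -5.24400969e-05]), 'tcp_pos': array([ 0.23398458, -0.579323  ,  0.22511957]), 'orientation': array([ 9.81640823e-01,  1.90738143e-01, -5.02267574e-05, -5.03442197e-04]), 'ft_force': array([1.07967791, 0.5188752 , 0.52041284]), 'moment': array([0.00959764, 0.00870163, 0.06508445]), 'grasp_force': 0.0, 'gripper_width': 0.09468824311246522}
```

View pics/top0.png

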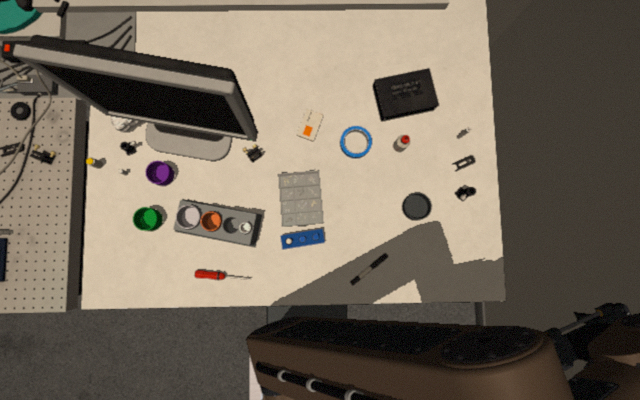

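View pics/side0.png

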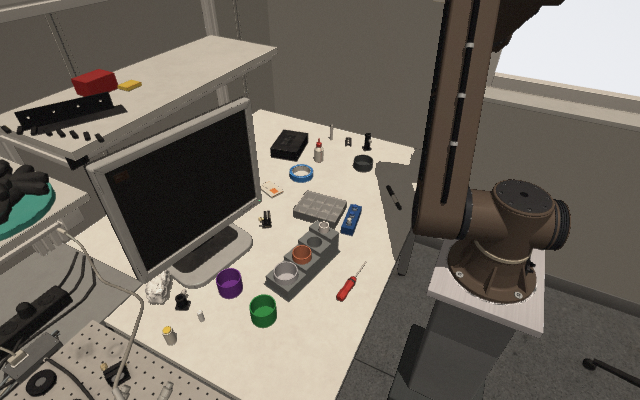

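The top view shows the rack with its pockets at about (188,217), (212,221), (231,226) and (246,228). The blue block is at (303,238) and the dark can at (417,206). The green (148,218) and purple (160,173) cans are look-alikes standing off the rack. Next I'll check whether can_d is present and which vial has the cream cap.

```bash
python3 - <<'E'
import cv2,numpy as np
t=cv2.imread("pics/top0.png")
def crop(x0,y0,w,h,s):
    return cv2.resize(t[y0:y0+h,x0:x0+w],None,fx=s,fy=s,interpolation=cv2.INTER_CUBIC)
a=crop(170,190,100,60,8)
b=np.hstack([crop(275,222,57,32,7),crop(395,186,57,32+0,7)])[:, :798]
b=np.pad(b,((0,0),(0,800-b.shape[1]),(0,0)))
cv2.imwrite("pics/c0.png",np.vstack([a[:376],b]))
E
```

```text
(no output)
```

View pics/c0.png

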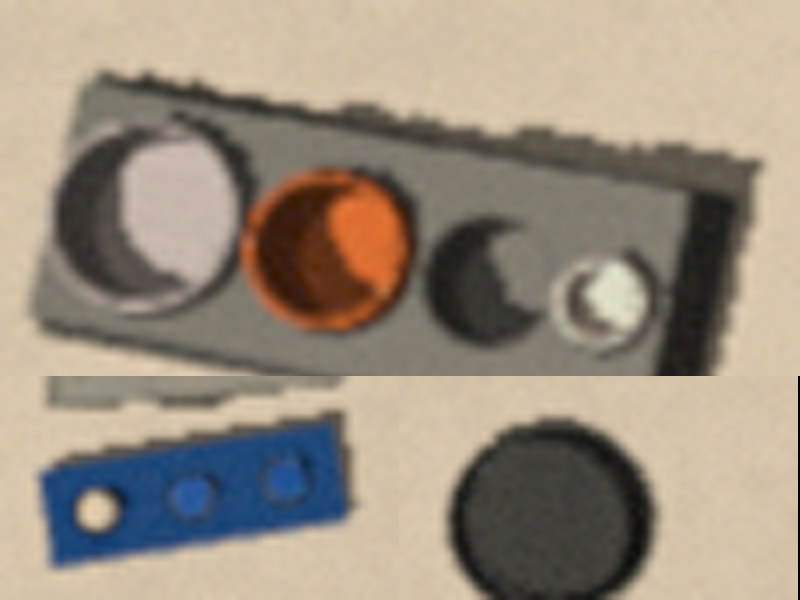

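can_d's pocket, crop (490,280), is empty, so the stack is a, b, c, core, cell. Of the three vials in the block at crop (98,510), (192,495) and (287,478), only the left one has a cream cap. It is the cell, at full-image (289,241), and the other two are blue.

```bash
cat > h.py <<'E'
from cell import r
import numpy as np, cv2
def w(cam,u,v,z):
    c=r.camera_info(cam);P=c["pose"]
    d=P[:3,:3]@np.array([(u-c["cx"])/c["fx"],(v-c["cy"])/c["fy"],1])
    t=P[:3,3]; return (t+d*(z-t[2])/d[2])[:2]*1000
def pix(cam,p):
    c=r.camera_info(cam);q=np.linalg.inv(c["pose"])@np.append(np.array(p)/1000,1)
    return np.round([c["fx"]*q[0]/q[2]+c["cx"],c["fy"]*q[1]/q[2]+c["cy"]],1)
def can_a(img,u,v,rad=28,thr=75):
    "dark blob near u,v (BGR top image)"
    m=(img.max(2)<thr).astype(np.uint8)
    k=np.zeros_like(m);cv2.circle(k,(u,v),rad,1,-1);m&=k
    cs,_=cv2.findContours(m,0,2);c=max(cs,key=cv2.contourArea)
    return cv2.fitEllipse(c)
E
python3 - <<'E'
from h import *
t=cv2.imread("pics/top0.png")
f=lambda x,y,x0,y0,s:((x+.5)/s-.5+x0,(y+.5)/s-.5+y0)
P={}
for n,p,z in [("b",f(148,217,170,190,8),.056),("c",f(329,249,170,190,8),.072),("core",f(601,303,170,190,8),.104),("cell",f(98,134,275,222,7),.051),("v1",f(192,119,275,222,7),.046),("v2",f(287,102,275,222,7),.046),("blkc",f(196,118,275,222,7),.030)]:
    P[n]=w("top",*p,z);print(n,np.round(p,1),np.round(P[n],1),"side",pix("side",[*P[n],z*1000]))
for a,b,d in[("b","c",68),("c","core",100),("cell","v1",38),("v1","v2",38)]:
    print(a,b,np.linalg.norm(P[a]-P[b]),d,np.degrees(np.arctan2(*(P[a]-P[b])[::-1])))
e=can_a(t,417,206);print(e,w("top",*e[0],.036),pix("side",[*w("top",*e[0],.036),36]))
E
```

```text
b [188.1 216.7] [509.8 318.6] side [285.4 269.7]
c [210.7 220.7] [496.9 252.9] side [301.1 251.3]
core [244.7 227.4] [475.9 156.4] side [323.1 224.3]
cell [288.6 240.7] [440.1  44.6] side [348.2 218.4]
v1 [302.  238.6] [445.5   7.8] side [351.  212.3]
v2 [315.6 236.1] [451.6 -29.7] side [353.7 205.2]
blkc [302.6 238.4] [446.1   6.4] side [350.7 215.6]
b c 66.9507575736935 68 78.87679205720612
c core 98.7765709351881 100 77.69070993189861
cell v1 37.18881775786767 38 98.28426418009684
v1 v2 38.01077317059379 38 99.22007351356352
((416.1380310058594, 206.0287322998047), (25.70537567138672, 27.87947654724121), 78.0990982055664) [ 531.92716283 -314.54681683] [362.1 160. ]
```

The spacings agree with the given sizes: 67/68, 99/100 and 37/38 mm. can_a is at about (532,-315). The rack's y axis points at about 78°, so I'll close the fingers along the rack's x axis (yaw +56). I'm heading above can_b.

Call:
{"method": "arm_command", "body": {"increments": [{"delta_pos": [226, 380, 10], "yaw": 56}, {"delta_pos": [226, 380, 10], "yaw": 56}, {"delta_pos": [226, 380, 10], "yaw": 56}, {"delta_pos": [226, 380, 10], "yaw": 56}, {"delta_pos": [226, 380, 10], "yaw": 56}, {"delta_pos": [226, 380, 10], "yaw": 56}, {"delta_pos": [226, 380, 10], "yaw": 56}, {"delta_pos": [226, 380, 10], "yaw": 56}], "grip": 1, "squeeze": 20}}

```text
time_s: 0.9
tcp_pos: [0.439, -0.2339, 0.2347]
orientation: [0.776, 0.63, 0.0, -0.0]
ft_force: [0.5, -0.5, -0.5]
gripper_width: 0.095
grasp_force: 0.0
```

Call:
{"method": "arm_command", "body": {"increments": [{"delta_pos": [45, 390, 0], "yaw": 0}, {"delta_pos": [45, 390, 0], "yaw": 0}, {"delta_pos": [45, 390, 0], "yaw": 0}, {"delta_pos": [45, 390, 0], "yaw": 0}, {"delta_pos": [45, 390, 0], "yaw": 0}, {"delta_pos": [45, 390, 0], "yaw": 0}, {"delta_pos": [45, 390, 0], "yaw": 0}, {"delta_pos": [45, 390, 0], "yaw": 0}]}}

```text
time_s: 1.7
tcp_pos: [0.4832, 0.1567, 0.2346]
orientation: [0.777, 0.63, -0.0, -0.0]
ft_force: [-0.1, 0.2, 0.1]
gripper_width: 0.095
grasp_force: 0.0
```

Call:
{"method": "arm_command", "body": {"increments": [{"delta_pos": [26, 163, 0], "yaw": 0}, {"delta_pos": [26, 163, 0], "yaw": 0}, {"delta_pos": [26, 163, 0], "yaw": 0}, {"delta_pos": [26, 163, 0], "yaw": 0}, {"delta_pos": [26, 163, -70], "yaw": 0}, {"delta_pos": [26, 163, -110], "yaw": 0}, {"delta_pos": [26, 163, -110], "yaw": 0}, {"delta_pos": [26, 163, -110], "yaw": 0}]}}

```text
time_s: 2.5
tcp_pos: [0.5092, 0.3166, 0.1239]
orientation: [0.777, 0.629, -0.002, -0.0]
ft_force: [-0.2, -0.6, 0.5]
gripper_width: 0.0951
grasp_force: 0.0
```

```bash
python3 - <<'E'
from h import *
print(r.get_state()["tcp_pos"],r.get_state()["ft_force"])
t=r.snapshot("top")[:,:,::-1].copy();s=r.snapshot("side")[:,:,::-1].copy()
g=lambda a,x,y,w_,h_,k:cv2.resize(a[y:y+h_,x:x+w_],None,fx=k,fy=k,interpolation=2)
cv2.imwrite("pics/p1.png",np.hstack([g(t,150,170,100,100,4),g(s,240,200,100,100,4)]))
E
```

```text
[0.50915459 0.31661889 0.12385371] [-0.16557379 -0.61924935  0.54097871]
```

View pics/p1.png

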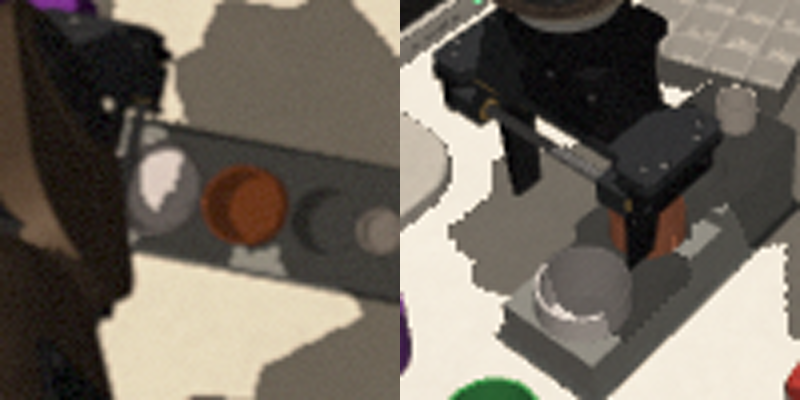

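```bash
python3 - <<'E'
from h import *
p=np.array([509.2,316.6]);d=np.array([np.cos(np.radians(-11.9)),np.sin(np.radians(-11.9))])
for k in(-1,1):print(pix("side",[*(p+d*k*53.5),113]))
# least squares combine side b rim
for u,v in[(286.1,270.8),(285.4,269.7)]:print(w("side",u,v,.056))
E
```

```text
[300.4 265.1]
[270.3 245.8]
[506.28277087 320.89211588]
[509.91955613 318.47460504]
```

The tips project where the picture shows them, so the calibration is fine. Descending on can_b.

Call:
{"method": "arm_command", "body": {"increments": [{"delta_pos": [0, 2, 0], "yaw": 0}, {"delta_pos": [0, 2, 0], "yaw": 0}, {"delta_pos": [0, 2, -30], "yaw": 0}, {"delta_pos": [0, 2, -50], "yaw": 0}, {"delta_pos": [0, 2, -60], "yaw": 0}, {"delta_pos": [0, 2, -68], "yaw": 0}, {"delta_pos": [0, 2, -75], "yaw": 0}, {"delta_pos": [0, 2, -75], "yaw": 0}], "grip": 0.82}}

```text
time_s: 3.4
tcp_pos: [0.5094, 0.3191, 0.0495]
orientation: [0.777, 0.629, -0.0, -0.0]
ft_force: [0.3, -0.8, -0.1]
gripper_width: 0.0777
grasp_force: 0.0
```

Call:
{"method": "arm_command", "body": {"increments": [{"delta_pos": [0, 0, 0], "yaw": 0}, {"delta_pos": [0, 0, 0], "yaw": 0}, {"delta_pos": [0, 0, 0], "yaw": 0}, {"delta_pos": [0, 0, 0], "yaw": 0}, {"delta_pos": [0, 0, 0], "yaw": 0}, {"delta_pos": [0, 0, 0], "yaw": 0}], "grip": 0.6, "squeeze": 20}}

```text
time_s: 4.0
tcp_pos: [0.5101, 0.3193, 0.0504]
orientation: [0.777, 0.629, 0.001, 0.0]
ft_force: [3.0, -1.2, 5.6]
gripper_width: 0.0644
grasp_force: 20.0
```

Call:
{"method": "arm_command", "body": {"increments": [{"delta_pos": [0, 0, 8], "yaw": 0}, {"delta_pos": [0, 0, 20], "yaw": 0}, {"delta_pos": [0, 0, 40], "yaw": 0}, {"delta_pos": [0, 0, 65], "yaw": 0}, {"delta_pos": [0, 0, 95], "yaw": 0}, {"delta_pos": [0, 0, 125], "yaw": 0}, {"delta_pos": [0, 0, 150], "yaw": 0}, {"delta_pos": [0, 0, 150], "yaw": 0}], "grip": 0.6}}

```text
time_s: 4.8
tcp_pos: [0.51, 0.3197, 0.2027]
orientation: [0.777, 0.629, 0.002, 0.0]
ft_force: [0.9, -1.3, -2.1]
gripper_width: 0.0646
grasp_force: 20.0
```

```bash
python3 - <<'E'
from h import *
t=r.snapshot("top")[:,:,::-1].copy();s=r.snapshot("side")[:,:,::-1].copy()
g=lambda a,x,y,w_,h_,k:cv2.resize(a[y:y+h_,x:x+w_],None,fx=k,fy=k,interpolation=2)
cv2.imwrite("pics/p2.png",np.hstack([g(t,380,170,75,75,5),g(s,230,180,106,94,4)[:375]]))
E
```

```text
(no output)
```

View pics/p2.png

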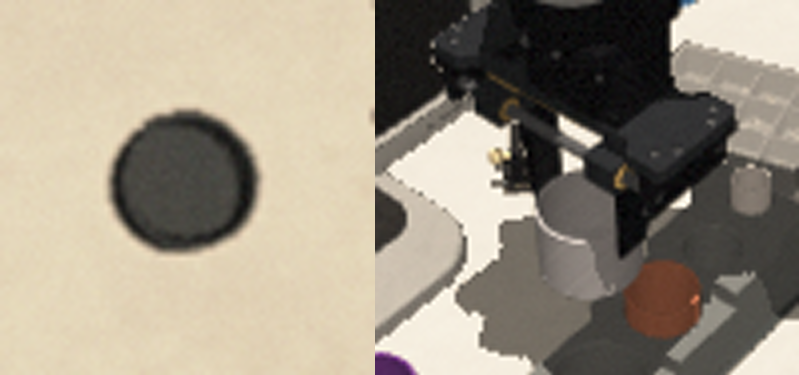

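can_b is lifted cleanly. can_a's rim spans crop x 111-258, y 110-251. I'll measure its edges by profile, and check against the side view.

```bash
cat >> h.py <<'E'
from scipy.optimize import least_squares
def locate(R,H,guess,cams=("top","side"),imgs=None,thr=None):
    """position of a dark can on light desk: fit its silhouette (convex hull of rim+base) to the images"""
    out={}
    for n in cams:
        im=(imgs or {}).get(n); im=r.snapshot(n) if im is None else im
        g=cv2.GaussianBlur(im.max(2).astype(np.float32),(3,3),0)
        th=np.linspace(0,2*np.pi,120,endpoint=False)
        def hull(x,y,f=1):
            P=np.array([pix_(n,[x+R*np.cos(a),y+R*np.sin(a),z]) for z in(0,H) for a in th],np.float32)
            return cv2.convexHull(P)[:,0]
        k=8
        u0,v0=np.round(pix_(n,[*guess,H/2])).astype(int); s=32
        c=g[v0-s:v0+s,u0-s:u0+s]
        def cost(p):
            h=hull(*p)-[u0-s-.0,v0-s-.0]
            m=np.zeros((2*s*k,2*s*k),np.uint8)
            cv2.fillPoly(m,[np.round((h+.5)*k-.5).astype(int)],1)
            m=cv2.resize(m.astype(np.float32),(2*s,2*s),interpolation=cv2.INTER_AREA)
            m=cv2.GaussianBlur(m,(3,3),0).ravel()
            A=np.c_[m,np.ones_like(m)]; cr=np.corrcoef(m,c.ravel())[0,1]
            return cr
        from scipy.optimize import minimize
        o=minimize(cost,guess,method="Nelder-Mead",options=dict(initial_simplex=np.array(guess)+np.array([[0,0],[12,0],[0,12]]),xatol=.2,fatol=1e-6))
        out[n]=(np.round(o.x,1),round(o.fun,3))
    return out
_ci={}
def pix_(cam,p):
    if cam not in _ci:
        c=r.camera_info(cam);_ci[cam]=(c,np.linalg.inv(c["pose"]))
    c,I=_ci[cam];q=I@np.append(np.array(p)/1000,1)
    return np.array([c["fx"]*q[0]/q[2]+c["cx"],c["fy"]*q[1]/q[2]+c["cy"]])
E
python3 - <<'E'
from h import *
t=r.snapshot("top")
print(t[206,398:440].max(1))
print(locate(39,36,[532,-315]))
E
```

```text
[230 231 230 187  90  30  55  72  71  72  75  77  73  77  74  72  73  72
  73  73  71  71  77  75  75  74  73  77  70  56  30  32  53 129 204 228
 229 228 228 226 229 229]
{'top': (array([ 533.4, -319.1]), np.float64(-0.994)), 'side': (array([ 530.8, -321.4]), np.float64(-0.561))}
```

can_a is at about (533,-319). Carrying can_b over to it.

Call:
{"method": "arm_command", "body": {"increments": [{"delta_pos": [1, -20, 0], "yaw": 0}, {"delta_pos": [2, -60, 0], "yaw": 0}, {"delta_pos": [4, -110, 0], "yaw": 0}, {"delta_pos": [6, -160, 0], "yaw": 0}, {"delta_pos": [8, -210, 0], "yaw": 0}, {"delta_pos": [10, -260, 0], "yaw": 0}, {"delta_pos": [12, -310, 0], "yaw": 0}, {"delta_pos": [13, -360, 0], "yaw": 0}], "grip": 0.6, "squeeze": 30}}

```text
time_s: 5.85
tcp_pos: [0.5219, -0.0426, 0.1988]
orientation: [0.777, 0.629, -0.0, -0.001]
ft_force: [1.3, -0.6, -2.0]
gripper_width: 0.0641
grasp_force: 30.0
```

Call:
{"method": "arm_command", "body": {"increments": [{"delta_pos": [2, -50, 0], "yaw": 0}, {"delta_pos": [4, -100, 0], "yaw": 0}, {"delta_pos": [6, -150, 0], "yaw": 0}, {"delta_pos": [8, -200, 0], "yaw": 0}, {"delta_pos": [9, -240, -20], "yaw": 0}, {"delta_pos": [10, -265, -45], "yaw": 0}, {"delta_pos": [10, -278, -70], "yaw": 0}, {"delta_pos": [10, -278, -90], "yaw": 0}]}}

```text
time_s: 6.65
tcp_pos: [0.5315, -0.3201, 0.1068]
orientation: [0.778, 0.628, -0.0, -0.001]
ft_force: [-0.9, 1.0, -2.0]
gripper_width: 0.0638
grasp_force: 30.0
```

```bash
python3 - <<'E'
from h import *
print(r.get_state()["tcp_pos"],r.get_state()["ft_force"])
t=r.snapshot("top")[:,:,::-1].copy();s=r.snapshot("side")[:,:,::-1].copy()
g=lambda a,x,y,w_,h_,k:cv2.resize(a[y:y+h_,x:x+w_],None,fx=k,fy=k,interpolation=2)
cv2.imwrite("pics/p3.png",np.hstack([g(t,380,170,75,75,5),g(s,330,120,70,62,6)[:375]]))
E
```

```text
[ 0.53146539 -0.32013346  0.10675755] [-0.89459024  0.96532368 -2.03611878]Traceback (most recent call last):
  File "<stdin>", line 5, in <module>
    return _nx.concatenate(arrs, 1, dtype=dtype, casting=casting)
           ~~~~~~~~~~~~~~~^^^^^^^^^^^^^^^^^^^^^^^^^^^^^^^^^^^^^^^
ValueError: all the input array dimensions except for the concatenation axis must match exactly, but along dimension 0, the array at index 0 has size 375 and the array at index 1 has size 372
```

```bash
cat >> h.py <<'E'
def view(name,*crops):
    "crops: cam,x,y,w,h,scale -> side-by-side png"
    o=[]
    for c,x,y,W,H,k in crops:
        o.append(cv2.resize(r.snapshot(c)[y:y+H,x:x+W,::-1],None,fx=k,fy=k,interpolation=2))
    m=max(a.shape[0] for a in o)
    cv2.imwrite(f"pics/{name}.png",np.hstack([np.pad(a,((0,m-a.shape[0]),(0,0),(0,0))) for a in o]))
E
python3 - <<'E'
from h import *
view("p3",("top",380,170,75,75,5),("side",330,120,70,62,6))
E
```

```text
(no output)
```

View pics/p3.png

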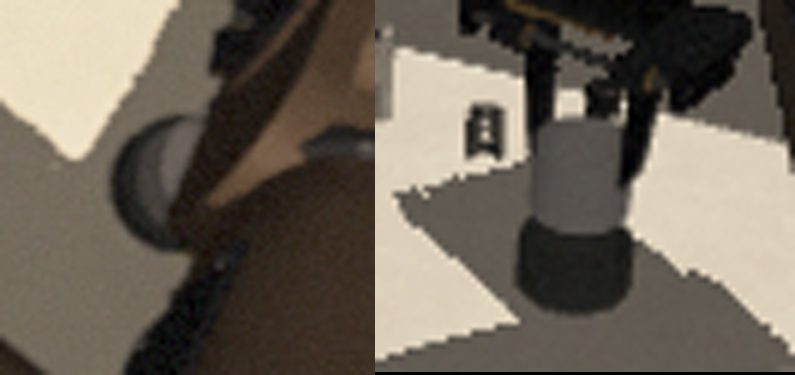

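can_b hangs above can_a, about 1.5 mm off toward the image right (b centre 580, a centre 574 in the crop). I'll shift +1.5, +1.5 and lower.

Call:
{"method": "arm_command", "body": {"increments": [{"delta_pos": [1.5, 1.5, 0], "yaw": 0}, {"delta_pos": [1.5, 1.5, -10], "yaw": 0}, {"delta_pos": [1.5, 1.5, -18], "yaw": 0}, {"delta_pos": [1.5, 1.5, -25], "yaw": 0}, {"delta_pos": [1.5, 1.5, -31], "yaw": 0}, {"delta_pos": [1.5, 1.5, -35], "yaw": 0}, {"delta_pos": [1.5, 1.5, -38], "yaw": 0}, {"delta_pos": [1.5, 1.5, -38], "yaw": 0}]}}

```text
time_s: 7.65
tcp_pos: [0.534, -0.3175, 0.0716]
orientation: [0.777, 0.629, -0.0, 0.0]
ft_force: [0.8, -2.1, -1.2]
gripper_width: 0.0641
grasp_force: 30.0
```

Call:
{"method": "arm_command", "body": {"increments": [{"delta_pos": [0, 0, -6], "yaw": 0}, {"delta_pos": [0, 0, -11], "yaw": 0}, {"delta_pos": [0, 0, -15], "yaw": 0}, {"delta_pos": [0, 0, -17], "yaw": 0}, {"delta_pos": [0, 0, -18], "yaw": 0}, {"delta_pos": [0, 0, -18], "yaw": 0}, {"delta_pos": [0, 0, -18], "yaw": 0}]}}

```text
time_s: 8.35
tcp_pos: [0.534, -0.3171, 0.0538]
orientation: [0.777, 0.629, 0.0, 0.0]
ft_force: [-0.8, -1.6, 1.9]
gripper_width: 0.0638
grasp_force: 30.0
```

Call:
{"method": "arm_command", "body": {"increments": [{"delta_pos": [0, 0, -1], "yaw": 0}, {"delta_pos": [0, 0, -2], "yaw": 0}, {"delta_pos": [0, 0, -3], "yaw": 0}, {"delta_pos": [0, 0, -3], "yaw": 0}]}}

```text
time_s: 8.75
tcp_pos: [0.5342, -0.3169, 0.053]
orientation: [0.777, 0.629, 0.0, 0.001]
ft_force: [-4.8, 4.1, 25.0]
gripper_width: 0.0643
grasp_force: 30.0
```

Call:
{"method": "arm_command", "body": {"increments": [{"delta_pos": [0, 0, 1], "yaw": 0}, {"delta_pos": [0, 0, 1], "yaw": 0}, {"delta_pos": [0, 0, 1], "yaw": 0}, {"delta_pos": [0, 0, 1], "yaw": 0}], "grip": 0.8}}

```text
time_s: 9.15
tcp_pos: [0.5338, -0.3169, 0.0513]
orientation: [0.777, 0.629, -0.0, -0.0]
ft_force: [0.0, 0.1, -0.6]
gripper_width: 0.0761
grasp_force: 0.0
```

Call:
{"method": "arm_command", "body": {"increments": [{"delta_pos": [0, 0, 10], "yaw": 0}, {"delta_pos": [0, 0, 30], "yaw": 0}, {"delta_pos": [0, 0, 60], "yaw": 0}, {"delta_pos": [0, 40, 100], "yaw": 0}, {"delta_pos": [-5, 90, 130], "yaw": 0}, {"delta_pos": [-5, 140, 150], "yaw": 0}, {"delta_pos": [-10, 190, 150], "yaw": 0}, {"delta_pos": [-15, 240, 150], "yaw": 0}]}}

```text
time_s: 9.95
tcp_pos: [0.5205, -0.0932, 0.2029]
orientation: [0.777, 0.629, 0.001, 0.001]
ft_force: [0.7, 0.4, 0.3]
gripper_width: 0.0761
grasp_force: 0.0
```

```bash
python3 - <<'E'
from h import *
view("p4",("top",380,170,75,75,5),("side",330,120,70,62,6))
E
```

```text
(no output)
```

View pics/p4.png

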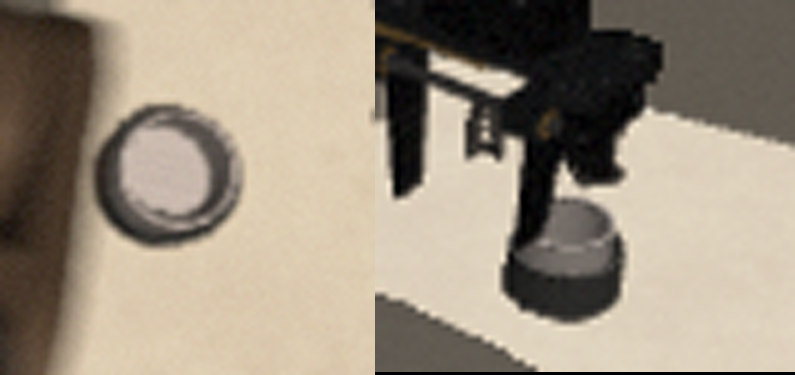

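can_b is nested flat. The cans have shifted about 3 px (8 mm) since, which I'll re-measure later. Now for can_c at about (497,253).

Call:
{"method": "arm_command", "body": {"increments": [{"delta_pos": [-20, 330, 0], "yaw": 0}, {"delta_pos": [-20, 330, 0], "yaw": 0}, {"delta_pos": [-20, 330, 0], "yaw": 0}, {"delta_pos": [-20, 330, 0], "yaw": 0}, {"delta_pos": [-20, 330, 0], "yaw": 0}, {"delta_pos": [-20, 330, 0], "yaw": 0}, {"delta_pos": [-20, 330, 0], "yaw": 0}, {"delta_pos": [-20, 330, 0], "yaw": 0}], "grip": 0.7}}

```text
time_s: 10.85
tcp_pos: [0.5004, 0.2381, 0.2015]
orientation: [0.776, 0.631, 0.0, -0.0]
ft_force: [-0.6, 0.0, 1.1]
gripper_width: 0.0663
grasp_force: 0.0
```

Call:
{"method": "arm_command", "body": {"increments": [{"delta_pos": [0, 0, 0], "yaw": 0}, {"delta_pos": [0, 0, 0], "yaw": 0}]}}

```text
time_s: 11.05
tcp_pos: [0.5009, 0.2342, 0.2013]
orientation: [0.777, 0.629, -0.0, 0.0]
ft_force: [-0.2, -0.1, -0.5]
gripper_width: 0.0663
grasp_force: 0.0
```

```bash
python3 - <<'E'
from h import *
print(r.get_state()["tcp_pos"])
print(locate(39,36,[532,-310],cams=("top",)))
E
```

```text
[0.500882   0.23421153 0.20133029]
{'top': (array([ 529.1, -306.8]), np.float64(-0.824))}
```

Call:
{"method": "arm_command", "body": {"increments": [{"delta_pos": [-4, 19, 0], "yaw": 0}, {"delta_pos": [-4, 19, -30], "yaw": 0}, {"delta_pos": [-4, 19, -60], "yaw": 0}, {"delta_pos": [-4, 19, -85], "yaw": 0}, {"delta_pos": [-4, 19, -95], "yaw": 0}, {"delta_pos": [-4, 19, -95], "yaw": 0}, {"delta_pos": [-4, 19, -95], "yaw": 0}]}}

```text
time_s: 11.8
tcp_pos: [0.4973, 0.2539, 0.1071]
orientation: [0.777, 0.629, 0.001, 0.0]
ft_force: [-0.5, -0.3, -0.4]
gripper_width: 0.0667
grasp_force: 0.0
```

```bash
python3 - <<'E'
from h import *
s=r.get_state();p=s["tcp_pos"]*1000;print(p)
print(pix("side",[497,253,72]),[pix("side",[*(p[:2]+k*33*np.array([.978,-.206])),p[2]-11]) for k in(-1,1)])
view("p5",("side",270,200,90,90,6))
E
```

```text
[497.29033615 253.9475282  107.11440325]
[301.1 251.3] [array([309.8, 251.1]), array([291.7, 240.1])]
```

View pics/p5.png

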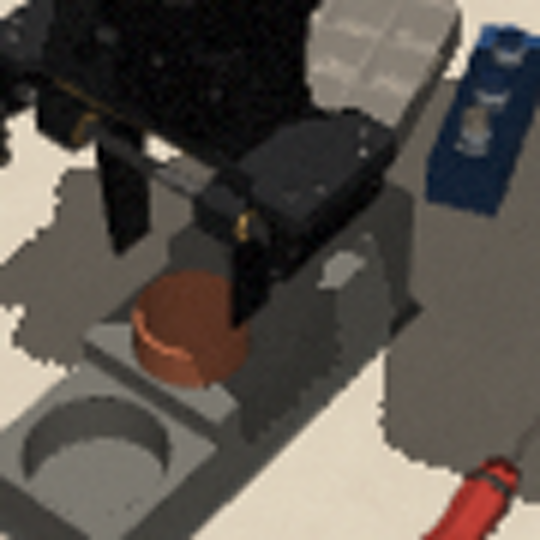

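can_c's rim centre is at crop (190,315), which matches the prediction (301.1,251.3). Descending and gripping.

Call:
{"method": "arm_command", "body": {"increments": [{"delta_pos": [0, 0, -12], "yaw": 0}, {"delta_pos": [0, 0, -22], "yaw": 0}, {"delta_pos": [0, 0, -32], "yaw": 0}, {"delta_pos": [0, 0, -38], "yaw": 0}, {"delta_pos": [0, 0, -40], "yaw": 0}, {"delta_pos": [0, 0, -40], "yaw": 0}]}}

```text
time_s: 12.45
tcp_pos: [0.4965, 0.2543, 0.0658]
orientation: [0.777, 0.629, -0.0, -0.0]
ft_force: [0.1, 0.4, 0.4]
gripper_width: 0.0665
grasp_force: 0.0
```

Call:
{"method": "arm_command", "body": {"increments": [{"delta_pos": [0, 0, 0], "yaw": 0}, {"delta_pos": [0, 0, 0], "yaw": 0}, {"delta_pos": [0, 0, 0], "yaw": 0}, {"delta_pos": [0, 0, 0], "yaw": 0}, {"delta_pos": [0, 0, 0], "yaw": 0}], "grip": 0.45, "squeeze": 25}}

```text
time_s: 12.95
tcp_pos: [0.4968, 0.2543, 0.0665]
orientation: [0.777, 0.629, 0.0, 0.0]
ft_force: [-0.1, -0.8, 3.3]
gripper_width: 0.0525
grasp_force: 25.0
```

Call:
{"method": "arm_command", "body": {"increments": [{"delta_pos": [0, 0, 8], "yaw": 0}, {"delta_pos": [0, 0, 20], "yaw": 0}, {"delta_pos": [0, 0, 40], "yaw": 0}, {"delta_pos": [0, 0, 65], "yaw": 0}, {"delta_pos": [0, 0, 95], "yaw": 0}, {"delta_pos": [0, 0, 125], "yaw": 0}, {"delta_pos": [0, 0, 150], "yaw": 0}, {"delta_pos": [0, 0, 150], "yaw": 0}]}}

```text
time_s: 13.75
tcp_pos: [0.4975, 0.2546, 0.2202]
orientation: [0.777, 0.629, 0.003, 0.001]
ft_force: [-0.1, 0.7, -1.6]
gripper_width: 0.0526
grasp_force: 25.0
```

```bash
python3 - <<'E'
from h import *
print(r.get_state()["tcp_pos"])
view("p6",("top",380,170,75,75,6),("side",330,130,58,58,6))
E
```

```text
[0.49746308 0.25462841 0.22023435]
```

View pics/p6.png

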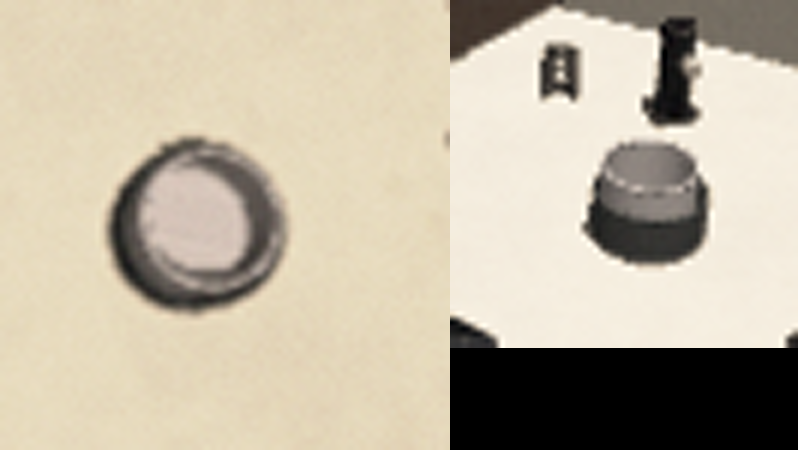

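can_c is lifted. b's rim centre reads about crop (214,220) in the top view and (649,167) in the side view. Converting these to world positions.

```bash
python3 - <<'E'
from h import *
print(w("top",415.25,206.25,.056),w("side",362.75,157.4,.056))
t=r.snapshot("top")
print(t[203:211,398:430].max(2))
def ring(x,y): # synthetic: a annulus base hull dark, etc -> silhouette of a+b
    pass
th=np.linspace(0,2*np.pi,90)
g=cv2.GaussianBlur(t.max(2).astype(np.float32),(0,0),.6)
samp=lambda x,y,R,z:[float(cv2.getRectSubPix(g,(1,1),tuple(map(float,pix_("top",[x+R*np.cos(a),y+R*np.sin(a),z]))))[0,0]) for a in th]
# b rim (mid wall R=31.5,z=56) should be a bright ring between darker bands; score contrast
from itertools import product
best=sorted((( np.mean(samp(x,y,31.5,56))-.5*np.mean(samp(x,y,34.5,50))-.5*np.mean(samp(x,y,28.5,54))),x,y) for x,y in product(np.arange(522,540,1.),np.arange(-318,-300,1.)))[::-1][:4]
print(best)
from scipy.optimize import minimize
E
```

```text
[ 529.47432706 -306.55472003] [ 526.81556986 -303.92323998]
[[211 126  46  57  75 134 168 194 211 214 213 210 213 211 214 215 211 214
  212 215 215 196 143  94  91  92 101 155 185 208 232 230]
 [178  69  39  64  84 155 201 210 212 211 212 214 214 210 217 212 213 211
  210 212 215 204 155  93  95  88  92 134 161 204 231 232]
 [147  49  51  71  89 167 208 211 213 213 213 213 212 213 213 215 214 213
  215 212 214 212 173 101  92  90  90 106 135 188 229 232]
 [133  47  55  79  88 168 204 206 214 210 211 213 214 213 212 211 211 209
  211 215 210 216 190 132  90  85  83 105 127 171 222 231]
 [108  36  54  80  92 158 184 191 210 214 213 214 211 215 213 210 215 214
  212 212 212 214 198 143  86  81  84 102 129 171 218 230]
 [ 98  36  56  79  94 142 172 193 212 208 211 209 214 211 212 211 216 213
  214 212 216 212 197 143  87  78  87 116 133 166 219 232]
 [112  42  57  78  84 126 177 210 216 218 212 211 212 210 214 208 212 211
  215 213 213 213 195 144  84  76  87 147 152 160 222 235]
 [128  39  45  72  87  96 158 199 208 210 214 215 214 216 213 214 212 210
  210 209 212 212 189 129  77  74  88 154 153 168 224 232]]
[(np.float64(17.297833167182077), np.float64(530.0), np.float64(-306.0)), (np.float64(16.67827508714464), np.float64(530.0), np.float64(-305.0)), (np.float64(16.374700419108066), np.float64(530.0), np.float64(-307.0)), (np.float64(15.822657140096027), np.float64(531.0), np.float64(-306.0))]
```

Top-camera estimates agree: can_b in the stack is at (530,-306). Carrying can_c over.

Call:
{"method": "arm_command", "body": {"increments": [{"delta_pos": [1, -20, 0], "yaw": 0}, {"delta_pos": [3, -60, 0], "yaw": 0}, {"delta_pos": [6, -110, 0], "yaw": 0}, {"delta_pos": [9, -160, 0], "yaw": 0}, {"delta_pos": [12, -210, 0], "yaw": 0}, {"delta_pos": [15, -260, 0], "yaw": 0}, {"delta_pos": [18, -310, 0], "yaw": 0}, {"delta_pos": [20, -350, 0], "yaw": 0}]}}

```text
time_s: 14.7
tcp_pos: [0.5159, -0.0982, 0.2149]
orientation: [0.777, 0.629, -0.001, -0.001]
ft_force: [0.5, -0.0, -0.9]
gripper_width: 0.0525
grasp_force: 25.0
```

Call:
{"method": "arm_command", "body": {"increments": [{"delta_pos": [3, -45, 0], "yaw": 0}, {"delta_pos": [6, -90, 0], "yaw": 0}, {"delta_pos": [9, -135, -20], "yaw": 0}, {"delta_pos": [11, -175, -40], "yaw": 0}, {"delta_pos": [12, -200, -60], "yaw": 0}, {"delta_pos": [12, -210, -75], "yaw": 0}, {"delta_pos": [12, -210, -80], "yaw": 0}, {"delta_pos": [12, -210, -80], "yaw": 0}]}}

```text
time_s: 15.5
tcp_pos: [0.5282, -0.3045, 0.1352]
orientation: [0.777, 0.629, -0.0, -0.001]
ft_force: [-0.9, 0.0, -0.7]
gripper_width: 0.0525
grasp_force: 25.0
```

```bash
python3 - <<'E'
from h import *
s=r.get_state();p=s["tcp_pos"]*1000;print(p,s["ft_force"])
print("c base px",pix("side",[p[0],p[1]-1,p[2]-62.5]),"b rim px",pix("side",[530,-306,56]))
view("p7",("side",330,120,70,62,8))
E
```

```text
[ 528.21882665 -304.49361154  135.22337318] [-0.86087176  0.0326121  -0.73246059]
c base px [362.9 153.5] b rim px [362.2 156.9]
```

View pics/p7.png

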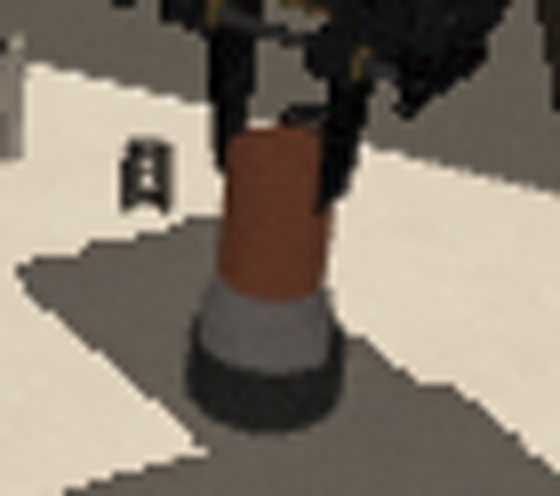

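The image offset between c's base and b (6 px in the crop) matches the prediction, so I'll apply the 1.8 mm correction and lower.

Call:
{"method": "arm_command", "body": {"increments": [{"delta_pos": [1.8, -1, 0], "yaw": 0}, {"delta_pos": [1.8, -1, -8], "yaw": 0}, {"delta_pos": [1.8, -1, -16], "yaw": 0}, {"delta_pos": [1.8, -1, -23], "yaw": 0}, {"delta_pos": [1.8, -1, -29], "yaw": 0}, {"delta_pos": [1.8, -1, -33], "yaw": 0}, {"delta_pos": [1.8, -1, -33], "yaw": 0}, {"delta_pos": [1.8, -1, -33], "yaw": 0}]}}

```text
time_s: 16.35
tcp_pos: [0.5305, -0.3068, 0.1032]
orientation: [0.777, 0.629, 0.0, 0.0]
ft_force: [-0.2, 0.2, -1.3]
gripper_width: 0.0525
grasp_force: 25.0
```

Call:
{"method": "arm_command", "body": {"increments": [{"delta_pos": [0, 0, -9], "yaw": 0}, {"delta_pos": [0, 0, -16], "yaw": 0}, {"delta_pos": [0, 0, -22], "yaw": 0}, {"delta_pos": [0, 0, -26], "yaw": 0}, {"delta_pos": [0, 0, -29], "yaw": 0}, {"delta_pos": [0, 0, -31], "yaw": 0}, {"delta_pos": [0, 0, -31], "yaw": 0}, {"delta_pos": [0, 0, -31], "yaw": 0}]}}

```text
time_s: 17.15
tcp_pos: [0.5305, -0.3068, 0.0723]
orientation: [0.777, 0.629, 0.0, 0.0]
ft_force: [-0.2, -0.9, -1.2]
gripper_width: 0.0525
grasp_force: 25.0
```

Call:
{"method": "arm_command", "body": {"increments": [{"delta_pos": [0, 0, -1], "yaw": 0}, {"delta_pos": [0, 0, -2], "yaw": 0}, {"delta_pos": [0, 0, -2], "yaw": 0}]}}

```text
time_s: 17.45
tcp_pos: [0.5305, -0.3068, 0.0705]
orientation: [0.777, 0.629, 0.0, 0.0]
ft_force: [-0.8, 0.3, 1.8]
gripper_width: 0.0526
grasp_force: 25.0
```

Call:
{"method": "arm_command", "body": {"increments": [{"delta_pos": [0, 0, -1], "yaw": 0}, {"delta_pos": [0, 0, -1], "yaw": 0}, {"delta_pos": [0, 0, -1], "yaw": 0}]}}

```text
time_s: 17.75
tcp_pos: [0.5306, -0.3069, 0.0704]
orientation: [0.777, 0.629, 0.0, 0.001]
ft_force: [-2.7, 1.8, 13.2]
gripper_width: 0.0527
grasp_force: 25.0
```

Call:
{"method": "arm_command", "body": {"increments": [{"delta_pos": [0, 0, 1], "yaw": 0}, {"delta_pos": [0, 0, 1], "yaw": 0}, {"delta_pos": [0, 0, 1], "yaw": 0}, {"delta_pos": [0, 0, 1], "yaw": 0}], "grip": 0.68}}

```text
time_s: 18.15
tcp_pos: [0.5304, -0.3067, 0.07]
orientation: [0.777, 0.629, -0.0, -0.0]
ft_force: [0.4, 0.2, 0.5]
gripper_width: 0.0647
grasp_force: 0.0
```

Call:
{"method": "arm_command", "body": {"increments": [{"delta_pos": [0, 0, 10], "yaw": 0}, {"delta_pos": [0, 0, 30], "yaw": 0}, {"delta_pos": [0, 0, 60], "yaw": 0}, {"delta_pos": [0, 0, 100], "yaw": 0}, {"delta_pos": [-5, 50, 140], "yaw": 0}, {"delta_pos": [-10, 100, 160], "yaw": 0}, {"delta_pos": [-15, 150, 160], "yaw": 0}, {"delta_pos": [-20, 200, 160], "yaw": 0}]}}

```text
time_s: 18.95
tcp_pos: [0.5119, -0.1222, 0.2315]
orientation: [0.777, 0.629, 0.001, 0.001]
ft_force: [1.4, 0.1, -0.9]
gripper_width: 0.0645
grasp_force: 0.0
```

Call:
{"method": "arm_command", "body": {"increments": [{"delta_pos": [-35, 262, 0], "yaw": 0}, {"delta_pos": [-35, 262, 0], "yaw": 0}, {"delta_pos": [-35, 262, 0], "yaw": 0}, {"delta_pos": [-35, 262, 0], "yaw": 0}, {"delta_pos": [-35, 262, 0], "yaw": 0}, {"delta_pos": [-35, 262, 0], "yaw": 0}, {"delta_pos": [-35, 262, 0], "yaw": 0}, {"delta_pos": [-35, 262, 0], "yaw": 0}], "grip": 0.5}}

```text
time_s: 19.75
tcp_pos: [0.4773, 0.1378, 0.23]
orientation: [0.777, 0.629, 0.0, 0.0]
ft_force: [0.2, -1.0, 0.6]
gripper_width: 0.0475
grasp_force: 0.0
```

can_c seated at the expected height. Next the core at (476,156).

Call:
{"method": "arm_command", "body": {"increments": [{"delta_pos": [-1.2, 18.4, 0], "yaw": 0}, {"delta_pos": [-1.2, 18.4, -30], "yaw": 0}, {"delta_pos": [-1.2, 18.4, -60], "yaw": 0}, {"delta_pos": [-1.2, 18.4, -80], "yaw": 0}, {"delta_pos": [-1.2, 18.4, -90], "yaw": 0}, {"delta_pos": [-1.2, 18.4, -90], "yaw": 0}, {"delta_pos": [-1.2, 18.4, -90], "yaw": 0}]}}

```text
time_s: 20.45
tcp_pos: [0.4765, 0.1562, 0.1404]
orientation: [0.778, 0.629, 0.0, 0.0]
ft_force: [1.3, -0.2, -0.2]
gripper_width: 0.0476
grasp_force: 0.0
```

```bash
python3 - <<'E'
from h import *
s=r.get_state();p=s["tcp_pos"]*1000;print(p)
print(pix("side",[476,156.2,104]),[pix("side",[*(p[:2]+k*23.7*np.array([.978,-.206])),p[2]-11]) for k in(-1,1)])
view("p8",("side",290,180,70,70,6),("top",390,185,50,50,8))
E
```

```text
[476.52908655 156.16430227 140.37965544]
[323.1 224.2] [array([329.7, 221.3]), array([316.7, 214.3])]
```

View pics/p8.png

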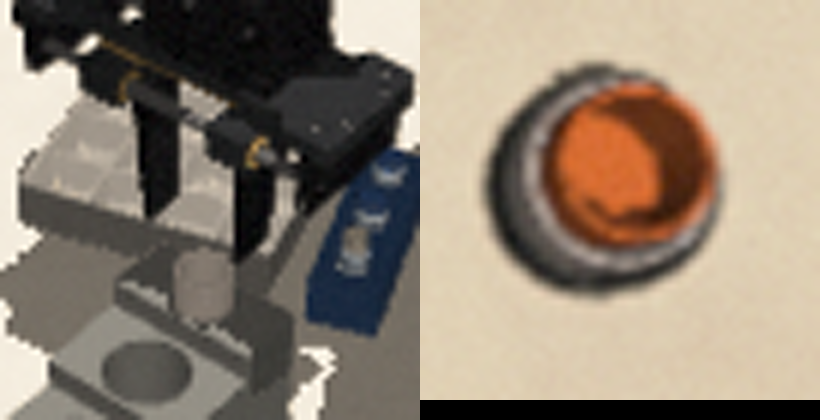

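can_c is nested, with its rim centre at top pixel (415.8,205.2). The core is at side crop (204,265) and lines up with the gripper. Gripping it now.

Call:
{"method": "arm_command", "body": {"increments": [{"delta_pos": [-0.5, 0, -12], "yaw": 0}, {"delta_pos": [-0.5, 0, -22], "yaw": 0}, {"delta_pos": [-0.5, 0, -32], "yaw": 0}, {"delta_pos": [-0.5, 0, -39], "yaw": 0}, {"delta_pos": [-0.5, 0, -42], "yaw": 0}, {"delta_pos": [-0.5, 0, -42], "yaw": 0}]}}

```text
time_s: 21.15
tcp_pos: [0.4753, 0.1568, 0.0973]
orientation: [0.777, 0.629, -0.0, -0.0]
ft_force: [-0.2, -0.8, 0.7]
gripper_width: 0.0478
grasp_force: 0.0
```

Call:
{"method": "arm_command", "body": {"increments": [{"delta_pos": [0, 0, 0], "yaw": 0}, {"delta_pos": [0, 0, 0], "yaw": 0}, {"delta_pos": [0, 0, 0], "yaw": 0}, {"delta_pos": [0, 0, 0], "yaw": 0}, {"delta_pos": [0, 0, 0], "yaw": 0}], "grip": 0.22, "squeeze": 20}}

```text
time_s: 21.65
tcp_pos: [0.4756, 0.1568, 0.098]
orientation: [0.777, 0.629, 0.0, 0.0]
ft_force: [-0.4, 0.1, 2.9]
gripper_width: 0.0287
grasp_force: 20.0
```

Call:
{"method": "arm_command", "body": {"increments": [{"delta_pos": [0, 0, 8], "yaw": 0}, {"delta_pos": [0, 0, 20], "yaw": 0}, {"delta_pos": [0, 0, 40], "yaw": 0}, {"delta_pos": [0, 0, 65], "yaw": 0}, {"delta_pos": [0, 0, 90], "yaw": 0}, {"delta_pos": [0, 0, 110], "yaw": 0}, {"delta_pos": [0, 0, 120], "yaw": 0}, {"delta_pos": [0, 0, 120], "yaw": 0}]}}

```text
time_s: 22.45
tcp_pos: [0.4757, 0.1569, 0.2192]
orientation: [0.777, 0.629, 0.001, 0.001]
ft_force: [0.4, -0.3, -1.1]
gripper_width: 0.0286
grasp_force: 20.0
```

```bash
cat >> h.py <<'E'
def copper(z=.076):
    "centre of can_c's rim at height z from the top view: hull of orange pixels"
    t=r.snapshot("top").astype(int);m=((t[...,0]-t[...,2]>50)&(t[...,0]-t[...,1]>25)).astype(np.uint8)
    m[:,:370]=0;m[:,460:]=0;m[:170]=0;m[250:]=0
    P=cv2.findNonZero(m);x,y,W,H=cv2.boundingRect(P)
    e=(x+(W-1)/2,y+(H-1)/2);return e,(W,H),w("top",*e,z)
E
python3 - <<'E'
from h import *
print(copper(), w("top",415.8,205.2,.076), r.get_state()["tcp_pos"])
E
```

```text
((416.5, 205.0), (22, 21), array([ 530.97066641, -304.65361809])) [ 530.45264668 -302.72202301] [0.47530299 0.15674703 0.21802841]
```

Target for the core is (530.5,-305), with 9 mm clearance.

Call:
{"method": "arm_command", "body": {"increments": [{"delta_pos": [2, -20, 0], "yaw": 0}, {"delta_pos": [7, -60, 0], "yaw": 0}, {"delta_pos": [13, -110, 0], "yaw": 0}, {"delta_pos": [19, -160, 0], "yaw": 0}, {"delta_pos": [25, -210, 0], "yaw": 0}, {"delta_pos": [31, -260, 0], "yaw": 0}, {"delta_pos": [36, -300, 0], "yaw": 0}, {"delta_pos": [40, -330, 0], "yaw": 0}]}}

```text
time_s: 23.3
tcp_pos: [0.5149, -0.1758, 0.2163]
orientation: [0.778, 0.629, -0.0, -0.001]
ft_force: [0.6, 1.3, -1.1]
gripper_width: 0.0283
grasp_force: 20.0
```

Call:
{"method": "arm_command", "body": {"increments": [{"delta_pos": [5, -40, 0], "yaw": 0}, {"delta_pos": [10, -80, 0], "yaw": 0}, {"delta_pos": [14, -110, 0], "yaw": 0}, {"delta_pos": [15, -125, 0], "yaw": 0}, {"delta_pos": [15, -131, -10], "yaw": 0}, {"delta_pos": [15, -131, -20], "yaw": 0}, {"delta_pos": [15, -131, -20], "yaw": 0}, {"delta_pos": [15, -131, -20], "yaw": 0}]}}

```text
time_s: 24.1
tcp_pos: [0.5304, -0.303, 0.1973]
orientation: [0.777, 0.63, -0.0, -0.001]
ft_force: [-0.7, 0.1, -0.5]
gripper_width: 0.0283
grasp_force: 20.0
```

```bash
python3 - <<'E'
from h import *
s=r.get_state();p=s["tcp_pos"]*1000;print(p,s["ft_force"])
print("core base px",pix("side",[p[0],p[1],p[2]-94]),"c rim px",pix("side",[530.5,-305,76]))
view("p9",("side",330,100,70,74,8))
E
```

```text
[ 530.38225564 -302.95613347  197.33192626] [-0.71139376  0.07581851 -0.52024147]
core base px [362.8 146.9] c rim px [362.4 152.7]
```

View pics/p9.png

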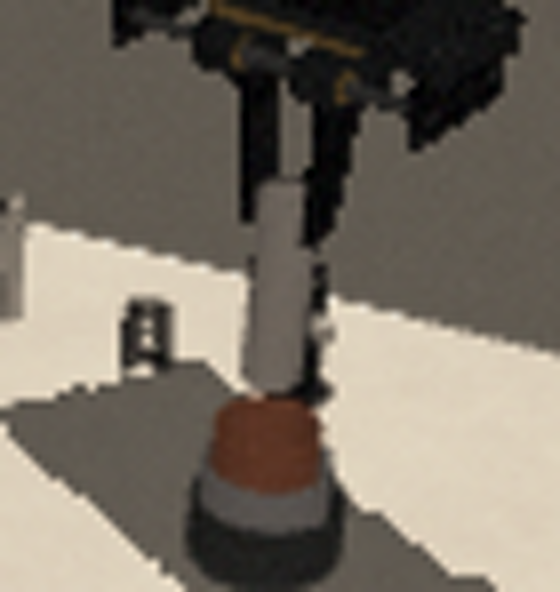

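The core is centred over the copper can (crop x 273 against 267). Lowering.

Call:
{"method": "arm_command", "body": {"increments": [{"delta_pos": [0, -2, -8], "yaw": 0}, {"delta_pos": [0, -2, -20], "yaw": 0}, {"delta_pos": [0, -2, -32], "yaw": 0}, {"delta_pos": [0, -2, -44], "yaw": 0}, {"delta_pos": [0, -2, -54], "yaw": 0}, {"delta_pos": [0, -2, -62], "yaw": 0}, {"delta_pos": [0, -2, -68], "yaw": 0}, {"delta_pos": [0, -2, -68], "yaw": 0}]}}

```text
time_s: 24.95
tcp_pos: [0.5302, -0.3061, 0.1288]
orientation: [0.777, 0.629, -0.0, -0.001]
ft_force: [0.1, -0.1, -1.3]
gripper_width: 0.0286
grasp_force: 20.0
```

Call:
{"method": "arm_command", "body": {"increments": [{"delta_pos": [0, 0, -8], "yaw": 0}, {"delta_pos": [0, 0, -14], "yaw": 0}, {"delta_pos": [0, 0, -18], "yaw": 0}, {"delta_pos": [0, 0, -21], "yaw": 0}, {"delta_pos": [0, 0, -21], "yaw": 0}, {"delta_pos": [0, 0, -21], "yaw": 0}]}}

```text
time_s: 25.55
tcp_pos: [0.5305, -0.3063, 0.1088]
orientation: [0.777, 0.629, 0.0, 0.0]
ft_force: [0.4, 0.5, -0.1]
gripper_width: 0.0284
grasp_force: 20.0
```

Call:
{"method": "arm_command", "body": {"increments": [{"delta_pos": [0, 0, -1], "yaw": 0}, {"delta_pos": [0, 0, -2], "yaw": 0}, {"delta_pos": [0, 0, -2], "yaw": 0}]}}

```text
time_s: 25.85
tcp_pos: [0.5304, -0.3062, 0.1067]
orientation: [0.777, 0.629, 0.0, 0.0]
ft_force: [0.2, 0.6, -1.2]
gripper_width: 0.0286
grasp_force: 20.0
```

Call:
{"method": "arm_command", "body": {"increments": [{"delta_pos": [0, 0, -1], "yaw": 0}, {"delta_pos": [0, 0, -1.5], "yaw": 0}, {"delta_pos": [0, 0, -1.5], "yaw": 0}]}}

```text
time_s: 26.15
tcp_pos: [0.5306, -0.3064, 0.106]
orientation: [0.777, 0.629, 0.0, 0.0]
ft_force: [-1.4, 1.3, 6.0]
gripper_width: 0.0286
grasp_force: 20.0
```

The core is seated. Releasing it and going for the cream-capped cell at (440,45). I'll close along the block's x axis, yaw +20.5.

Call:
{"method": "arm_command", "body": {"increments": [{"delta_pos": [0, 0, 0.5], "yaw": 0}, {"delta_pos": [0, 0, 0.5], "yaw": 0}, {"delta_pos": [0, 0, 0.5], "yaw": 0}, {"delta_pos": [0, 0, 0.5], "yaw": 0}], "grip": 0.45}}

```text
time_s: 26.55
tcp_pos: [0.5304, -0.3062, 0.1056]
orientation: [0.777, 0.629, 0.0, -0.0]
ft_force: [0.2, 0.4, -0.6]
gripper_width: 0.0423
grasp_force: 0.0
```

Call:
{"method": "arm_command", "body": {"increments": [{"delta_pos": [0, 0, 10], "yaw": 0}, {"delta_pos": [0, 0, 30], "yaw": 0}, {"delta_pos": [0, 0, 60], "yaw": 0}, {"delta_pos": [0, 0, 95], "yaw": 0}, {"delta_pos": [-10, 45, 110], "yaw": 5}, {"delta_pos": [-20, 90, 110], "yaw": 12}, {"delta_pos": [-32, 135, 110], "yaw": 20}, {"delta_pos": [-44, 180, 110], "yaw": 20.5}]}}

```text
time_s: 27.35
tcp_pos: [0.4857, -0.1247, 0.2165]
orientation: [0.651, 0.759, 0.0, 0.001]
ft_force: [1.1, 0.4, 0.9]
gripper_width: 0.0429
grasp_force: 0.0
```

Call:
{"method": "arm_command", "body": {"increments": [{"delta_pos": [-46, 170, -20], "yaw": 0}, {"delta_pos": [-46, 170, -40], "yaw": 0}, {"delta_pos": [-46, 170, -60], "yaw": 0}, {"delta_pos": [-46, 170, -80], "yaw": 0}, {"delta_pos": [-46, 170, -100], "yaw": 0}, {"delta_pos": [-46, 170, -120], "yaw": 0}, {"delta_pos": [-46, 170, -120], "yaw": 0}, {"delta_pos": [-46, 170, -120], "yaw": 0}], "grip": 0.34}}

```text
time_s: 28.15
tcp_pos: [0.4407, 0.0437, 0.0963]
orientation: [0.653, 0.757, 0.0, 0.0]
ft_force: [0.1, 0.3, 1.0]
gripper_width: 0.0325
grasp_force: 0.0
```

```bash
python3 - <<'E'
from h import *
s=r.get_state();p=s["tcp_pos"]*1000;print(p,s["orientation"],s["gripper_width"])
print("cell top",pix("side",[440,44.6,51]),[pix("side",[*(p[:2]+k*16*np.array([.9885,.151])),p[2]-11]) for k in(-1,1)])
view("p10",("side",320,180,60,60,7),("top",390,180,50,60,7))
E
```

```text
[440.69887787  43.70131748  96.32972051] [6.52875926e-01 7.57464866e-01 3.63471755e-05 2.88024470e-05] 0.03247643042617801
cell top [348.3 218.5] [array([353.8, 211.2]), array([343.9, 209.1])]
```

View pics/p10.png

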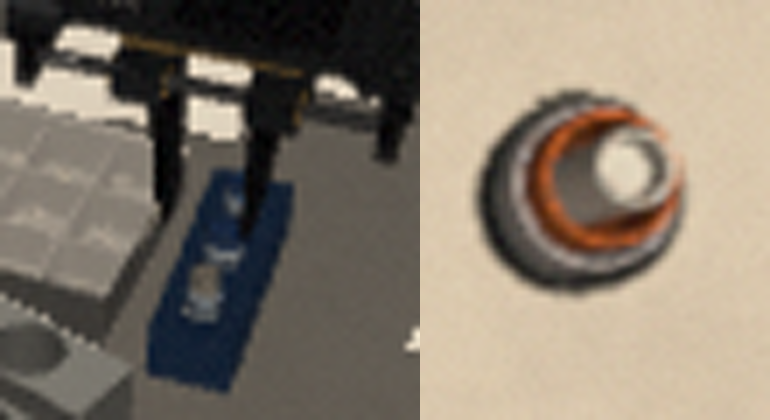

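The core stands inside the copper can, its rim centre at top pixel (419.7,203.1). The cell's cream cap at side crop (207,278) is where predicted, within the usual 1 px. Gripping it.

Call:
{"method": "arm_command", "body": {"increments": [{"delta_pos": [-0.5, 1, -14], "yaw": 0}, {"delta_pos": [-0.5, 1, -28], "yaw": 0}, {"delta_pos": [-0.5, 1, -40], "yaw": 0}, {"delta_pos": [-0.5, 1, -48], "yaw": 0}, {"delta_pos": [-0.5, 1, -52.5], "yaw": 0}, {"delta_pos": [-0.5, 1, -52.5], "yaw": 0}, {"delta_pos": [-0.5, 1, -52.5], "yaw": 0}]}}

```text
time_s: 28.95
tcp_pos: [0.4401, 0.0447, 0.0436]
orientation: [0.653, 0.757, 0.0, 0.0]
ft_force: [-0.7, -0.3, -0.8]
gripper_width: 0.0321
grasp_force: 0.0
```

Call:
{"method": "arm_command", "body": {"increments": [{"delta_pos": [0, 0, 0], "yaw": 0}, {"delta_pos": [0, 0, 0], "yaw": 0}, {"delta_pos": [0, 0, 0], "yaw": 0}, {"delta_pos": [0, 0, 0], "yaw": 0}, {"delta_pos": [0, 0, 0], "yaw": 0}], "grip": 0.08, "squeeze": 12}}

```text
time_s: 29.45
tcp_pos: [0.44, 0.0448, 0.0434]
orientation: [0.653, 0.758, 0.0, 0.0]
ft_force: [0.5, 0.4, 3.4]
gripper_width: 0.0155
grasp_force: 12.0
```

Call:
{"method": "arm_command", "body": {"increments": [{"delta_pos": [0, 0, 6], "yaw": 0}, {"delta_pos": [0, 0, 15], "yaw": 0}, {"delta_pos": [0, 0, 28], "yaw": 0}, {"delta_pos": [0, 0, 50], "yaw": 0}, {"delta_pos": [0, 0, 80], "yaw": 0}, {"delta_pos": [0, 0, 115], "yaw": 0}, {"delta_pos": [0, 0, 150], "yaw": 0}, {"delta_pos": [0, 0, 170], "yaw": 0}]}}

```text
time_s: 30.25
tcp_pos: [0.4401, 0.0448, 0.2164]
orientation: [0.653, 0.758, 0.001, 0.001]
ft_force: [-0.1, -0.1, -1.3]
gripper_width: 0.0151
grasp_force: 12.0
```

```bash
python3 - <<'E'
from h import *
print(r.get_state()["tcp_pos"],w("top",419.7,203.1,.112))
t=r.snapshot("top").astype(int)
m=((t.min(2)>0)).astype(np.uint8)
print(t[196:212,408:432].max(2)-t[196:212,408:432].min(2))
view("p11",("top",400,186,36,36,14))
E
```

```text
[0.44007564 0.04481208 0.21641451] [ 532.39551542 -303.36908859]
[[ 16  19  21  30  56  85 103 138 138 137 138 121  83  68  58  49  46  45
   44  44  45  44  45  43]
 [ 18  19  42  81 121 123  85  77  69  60  55  59  86 112  85  56  50  46
   44  44  43  45  44  47]
 [ 20  64 112 116  88  66  64  45  39  32  30  31  36  41  44  70  74  52
   44  45  45  42  44  44]
 [ 54 120 135  95  67  61  47  31  29  34  33  29  26  25  30  58  83  67
   46  42  46  45  44  45]
 [ 93 130 115  70  64  53  39  22  29  38  34  32  25  21  22  28  51  56
   46  46  46  46  45  46]
 [124 132  75  45  32  23  19  24  37  39  37  36  37  29  21  19  27  43
   54  49  45  45  45  46]
 [111  91  33  17  13  16  15  26  39  36  33  35  36  32  25  20  24  47
   66  59  44  43  44  45]
 [ 94  42  14  16  18  18  20  28  39  37  38  34  36  37  33  18  21  30
   57  62  45  44  46  46]
 [ 97  31  16  18  21  19  20  27  37  37  38  36  36  39  32  20  18  31
   53  60  48  44  44  43]
 [101  33  18  20  21  22  22  21  33  39  37  38  35  38  35  23  21  40
   64  63  44  43  46  44]
 [ 98  40  20  19  21  21  20  18  26  36  39  37  37  40  28  23  27  50
   77  58  40  44  44  43]
 [ 92  54  25  20  22  19  23  23  21  28  35  40  36  29  24  25  27  48
   74  45  40  45  44  46]
 [102  79  34  24  21  21  23  22  20  22  26  31  31  32  35  27  25  86
   90  34  40  44  44  43]
 [117 121  62  23  21  24  23  23  22  22  27  27  27  32  39  38  61 109
   83  30  41  44  42  44]
 [ 97 113  83  32  20  24  20  23  31  29  39  37  34  36  40  66  98  91
   49  30  41  44  43  47]
 [ 78 102 106  76  43  30  28  38  46  54  56  44  44  48  63  97  98  64
   19  32  46  47  44  45]]
```

View pics/p11.png

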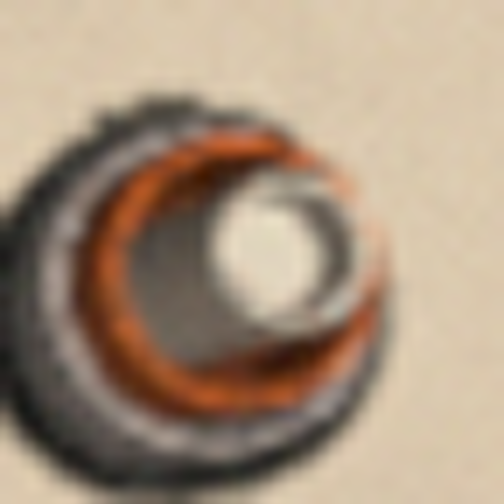

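Cell lifted. The core bore reads (531.4,-304) in the image and (530.5,-306.3) from where I released it, so I'm aiming at (531,-305.5).

Call:
{"method": "arm_command", "body": {"increments": [{"delta_pos": [5, -20, 0], "yaw": 0}, {"delta_pos": [15, -60, 0], "yaw": 0}, {"delta_pos": [28, -105, 0], "yaw": 0}, {"delta_pos": [40, -150, 0], "yaw": 0}, {"delta_pos": [52, -195, 0], "yaw": 0}, {"delta_pos": [64, -240, 0], "yaw": 0}, {"delta_pos": [76, -285, 0], "yaw": 0}, {"delta_pos": [85, -325, 0], "yaw": 0}]}}

```text
time_s: 31.15
tcp_pos: [0.5248, -0.2823, 0.2121]
orientation: [0.653, 0.757, -0.0, -0.001]
ft_force: [0.3, 0.3, -1.1]
gripper_width: 0.0156
grasp_force: 12.0
```

Call:
{"method": "arm_command", "body": {"increments": [{"delta_pos": [5, -18, 0], "yaw": 0}, {"delta_pos": [6, -25, 0], "yaw": 0}, {"delta_pos": [6, -25, -15], "yaw": 0}, {"delta_pos": [6, -25, -30], "yaw": 0}, {"delta_pos": [6, -25, -42], "yaw": 0}, {"delta_pos": [6, -25, -42], "yaw": 0}, {"delta_pos": [6, -25, -42], "yaw": 0}]}}

```text
time_s: 31.85
tcp_pos: [0.531, -0.3048, 0.1713]
orientation: [0.653, 0.758, 0.0, -0.0]
ft_force: [-0.0, 0.3, -0.0]
gripper_width: 0.0156
grasp_force: 12.0
```

```bash
python3 - <<'E'
from h import *
s=r.get_state();p=s["tcp_pos"]*1000;print(p,s["ft_force"])
print("cell base px",pix("side",[p[0],p[1],p[2]-37.5]),"core rim px",pix("side",[p[0],p[1],112]),"tcp->base",pix("side",[p[0],p[1],0]))
view("p12",("side",340,105,45,60,10))
E
```

```text
[ 530.97843825 -304.8210907   171.32501657] [-0.03015523  0.26528963 -0.03701086]
cell base px [363.6 139.8] core rim px [363.1 144.7] tcp->base [360.7 168.7]
```

View pics/p12.png

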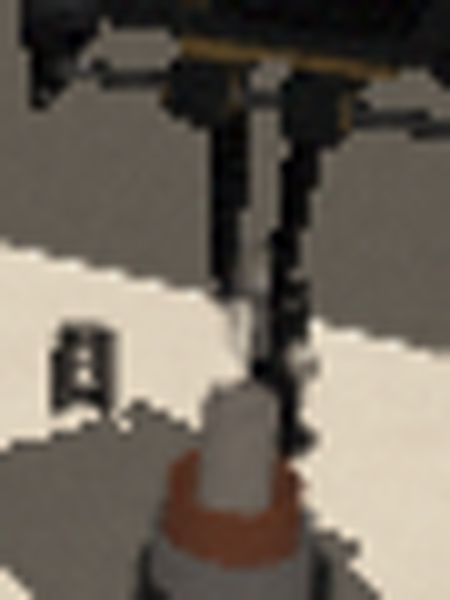

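The cell is about 1.5 mm right of the core's axis (crop 252 against 243, of which 5 px is expected). I'll shift +1, +0.7 and lower.

Call:
{"method": "arm_command", "body": {"increments": [{"delta_pos": [1, 0.7, 0], "yaw": 0}, {"delta_pos": [1, 0.7, -8], "yaw": 0}, {"delta_pos": [1, 0.7, -15], "yaw": 0}, {"delta_pos": [1, 0.7, -21], "yaw": 0}, {"delta_pos": [1, 0.7, -26], "yaw": 0}, {"delta_pos": [1, 0.7, -29], "yaw": 0}, {"delta_pos": [1, 0.7, -29], "yaw": 0}]}}

```text
time_s: 32.6
tcp_pos: [0.5318, -0.3045, 0.1417]
orientation: [0.653, 0.757, -0.0, -0.0]
ft_force: [0.8, 0.4, 0.2]
gripper_width: 0.0154
grasp_force: 12.0
```

Cell bottom is at about 104, inside the bore (rim 112), with no contact. Continuing down.

Call:
{"method": "arm_command", "body": {"increments": [{"delta_pos": [0, 0, -5], "yaw": 0}, {"delta_pos": [0, 0, -9], "yaw": 0}, {"delta_pos": [0, 0, -12], "yaw": 0}, {"delta_pos": [0, 0, -14], "yaw": 0}, {"delta_pos": [0, 0, -14], "yaw": 0}, {"delta_pos": [0, 0, -14], "yaw": 0}]}}

```text
time_s: 33.2
tcp_pos: [0.532, -0.3045, 0.1283]
orientation: [0.653, 0.758, 0.0, 0.0]
ft_force: [1.4, -0.4, 0.3]
gripper_width: 0.0151
grasp_force: 12.0
```

Call:
{"method": "arm_command", "body": {"increments": [{"delta_pos": [0, 0, -1], "yaw": 0}, {"delta_pos": [0, 0, -2], "yaw": 0}, {"delta_pos": [0, 0, -2], "yaw": 0}]}}

```text
time_s: 33.5
tcp_pos: [0.5319, -0.3045, 0.1261]
orientation: [0.653, 0.758, 0.0, -0.0]
ft_force: [-0.0, 1.0, -0.0]
gripper_width: 0.0155
grasp_force: 12.0
```

Call:
{"method": "arm_command", "body": {"increments": [{"delta_pos": [0, 0, -0.7], "yaw": 0}, {"delta_pos": [0, 0, -1.3], "yaw": 0}, {"delta_pos": [0, 0, -1.3], "yaw": 0}]}}

```text
time_s: 33.8
tcp_pos: [0.5322, -0.3047, 0.1254]
orientation: [0.653, 0.758, 0.0, 0.001]
ft_force: [0.5, 0.2, 4.3]
gripper_width: 0.0154
grasp_force: 12.0
```

Contact at the expected height. Releasing and backing off.

Call:
{"method": "arm_command", "body": {"increments": [{"delta_pos": [0, 0, 0.5], "yaw": 0}, {"delta_pos": [0, 0, 0.5], "yaw": 0}, {"delta_pos": [0, 0, 0.5], "yaw": 0}, {"delta_pos": [0, 0, 0.5], "yaw": 0}], "grip": 0.35}}

```text
time_s: 34.2
tcp_pos: [0.5319, -0.3045, 0.1252]
orientation: [0.653, 0.758, 0.0, -0.0]
ft_force: [0.4, 0.0, -0.1]
gripper_width: 0.0332
grasp_force: 0.0
```

Call:
{"method": "arm_command", "body": {"increments": [{"delta_pos": [0, 0, 8], "yaw": 0}, {"delta_pos": [0, 0, 25], "yaw": 0}, {"delta_pos": [0, 0, 55], "yaw": 0}, {"delta_pos": [0, 0, 90], "yaw": 0}, {"delta_pos": [-10, 45, 110], "yaw": 0}, {"delta_pos": [-20, 90, 110], "yaw": 0}, {"delta_pos": [-30, 135, 110], "yaw": 0}, {"delta_pos": [-40, 180, 110], "yaw": 0}]}}

```text
time_s: 35.0
tcp_pos: [0.4912, -0.123, 0.2362]
orientation: [0.653, 0.757, 0.0, 0.0]
ft_force: [0.2, 0.9, 0.0]
gripper_width: 0.0334
grasp_force: 0.0
```

Call:
{"method": "arm_command", "body": {"increments": [{"delta_pos": [-15, 180, 0], "yaw": 0}, {"delta_pos": [-15, 180, 0], "yaw": 0}, {"delta_pos": [-15, 180, 0], "yaw": 0}, {"delta_pos": [-15, 180, 0], "yaw": 0}, {"delta_pos": [-15, 180, 0], "yaw": 0}, {"delta_pos": [-15, 180, 0], "yaw": 0}]}}

```text
time_s: 35.6
tcp_pos: [0.4769, 0.0559, 0.2359]
orientation: [0.652, 0.758, 0.0, 0.0]
ft_force: [-0.5, 1.1, 0.3]
gripper_width: 0.0333
grasp_force: 0.0
```

```bash
python3 - <<'E'
from h import *
view("p13",("top",396,180,40,44,10),("side",340,125,40,44,10))
E
```

```text
(no output)
```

View pics/p13.png

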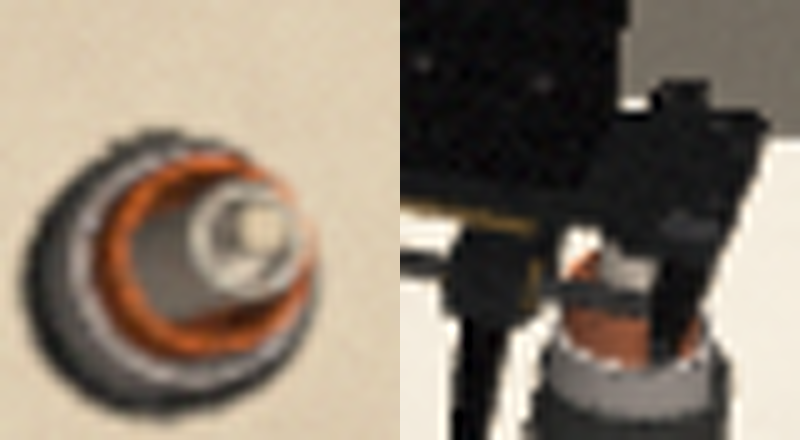

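In the top crop the cream cap (265,230) stands upright in the core's bore, with copper, aluminium and dark steel around it. The arm is clear. Handing in.

```bash
python3 -c "
from cell import r
print(r.hand_in())"
```

```text
the job is handed in; nothing more can be done
None
```

The shield is built and handed in at about 36 s: can_b, can_c and the core are nested in can_a (can_d was absent) and the cream-capped cell stands in the core's bore; the stack moved about 13 mm early in the run, either a knock or my contact while seating can_b.

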